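# Dish brush drawer ajar, scraper drawer shut

## Task

The two rattan-effect drawers beside each other were left pulled out. Using only pushes of the fingertips on the drawer fronts, push the drawer with the grey scraper in it fully shut, and push the drawer with the wet white dish brush in it nearly shut, leaving it about 3 cm open so that the brush can dry. Do not pinch or pull the drawers, do not reach into them, touch or lift what lies in them, and leave everything else on the counter where it is.

Things in the scene. Friction and masses are not known exactly. Their poses are not given: they have to be found in the camera images.
- unit: Low brown rattan-effect plastic drawer unit, fixed: 250 deep (x), 322 wide (y), 105 high. Origin at counter level, middle of the front face, which looks to the robot; x points into the unit, y to the left as the robot sees it, z up. Two drawers side by side, centred at y = +80 (left) and -80 (right); a shut drawer's front panel stands 12 proud of the front face.
- drawer_left (a joint): Slide of the left (unit's +y) drawer, m: 0 = fully shut (hard stop), growing as it comes out toward the robot along the unit's -x; travel 0.16, starts 0.09 to 0.13. About 2.5 N of dry friction plus 6 N per m/s; no spring or latch, stays where it is left.
- drawer_right (a joint): Slide of the right (unit's -y) drawer, m: 0 = fully shut (hard stop), growing as it comes out toward the robot along the unit's -x; travel 0.16, starts 0.09 to 0.13. About 2.5 N of dry friction plus 6 N per m/s; no spring or latch, stays where it is left.
- left_front (a point): Top middle of the outer (robot-side) face of the left drawer's front panel, 98 mm above the counter; moves with the drawer. Axes as the unit's: pushing along +x shuts it. Panel upright, flat, 150 wide, 12 thick, 8 to 98 above the counter, finger slot 60 x 16 in its middle (45 to 61 above the counter). Behind it an open tray 136 wide inside, floor at 16, walls up to 61 above the counter.
- right_front (a point): Top middle of the outer (robot-side) face of the right drawer's front panel, 98 mm above the counter; moves with the drawer. Axes as the unit's: pushing along +x shuts it. Panel upright, flat, 150 wide, 12 thick, 8 to 98 above the counter, finger slot 60 x 16 in its middle (45 to 61 above the counter). Behind it an open tray 136 wide inside, floor at 16, walls up to 61 above the counter.
- brush: White plastic dish brush lying bristles down in one of the drawers (either one), loose, about 175 long, 62 wide at the round head, 35 high, about 70 g. The round head points to the robot and shows in the open part of the drawer; origin at its underside, about mid-length, x along the handle away from the head.
- scraper: Flat grey silicone scraper lying in the other drawer, loose, about 175 long, blade 58 wide x 10 thick, handle 24 x 14, about 90 g. The blade points to the robot; origin at its underside, about mid-length, x along the handle away from the blade.
- soap_pump: Bystander, loose: chrome soap pump, 68 diameter, 175 high, just left of the drawers; origin under its centre.
- drying_tray: Bystander, fixed: white ribbed ceramic drying tray, 300 x 200 x 18, left of the pump; origin under its centre.
- tumbler: Bystander, loose: upturned glass, 76 diameter, 105 high, on the drying tray; origin under its centre.
- pan_lid: Bystander, loose: upturned steel pan lid, 180 diameter, 41 high, resting on its knob right of the drawers; origin under its centre.
- bowl: Bystander, loose: white bowl, 130 diameter, 55 high, right of the unit; origin under its centre.
- mug: Bystander, loose: blue mug, 80 diameter, 90 high, on top of the unit toward the back; origin under its centre.
- jar: Bystander, loose: closed jar, 66 diameter, 85 high, on top of the unit toward the back; origin under its centre.

How it is judged:
At the end, for the whole second after the job is handed in: The drawer that holds the scraper is shut to within 5 mm, the drawer that holds the brush stands 20 to 40 mm open, both are at rest, and brush and scraper are each still in their own drawer (((y of brush in the frame of unit above 0.02 m and y of scraper in the frame of unit below -0.02 m and value of joint drawer_left between 0.02 and 0.04 m and value of joint drawer_right below 0.005 m) or (y of brush in the frame of unit below -0.02 m and y of scraper in the frame of unit above 0.02 m and value of joint drawer_right between 0.02 and 0.04 m and value of joint drawer_left below 0.005 m)) and velocity of joint drawer_left between -0.01 and 0.01 m/s and velocity of joint drawer_right between -0.01 and 0.01 m/s); the robot touches nothing.
It fails at once if the brush or the scraper is lifted (height (world z) of any of brush, scraper above 0.04 m).
It fails at once if the robot touches the brush or the scraper (contact force between any of the fingers, the arm and brush above 0.5 N or contact force between any of the fingers, the arm and scraper above 0.5 N).
It fails at once if a drawer front is straddled or pinched, or the fingers reach into a drawer ((x of the grasp point in the frame of left_front between 0 and 0.2 m and y of the grasp point in the frame of left_front between -0.07 and 0.07 m and z of the grasp point in the frame of left_front below 0.003 m) or (x of the grasp point in the frame of right_front between 0 and 0.2 m and y of the grasp point in the frame of right_front between -0.07 and 0.07 m and z of the grasp point in the frame of right_front below 0.003 m)).
It fails at once if a drawer is pulled open instead of pushed ((velocity of joint drawer_left above 0.06 m/s and value of joint drawer_left above 0.02 m) or (velocity of joint drawer_right above 0.06 m/s and value of joint drawer_right above 0.02 m)).
It fails at once if another thing on the counter is moved by more than 3 cm (distance of any of soap_pump, tumbler, pan_lid, mug, jar, bowl from where it was at the start of the episode above 0.03 m).
It also fails if it takes over 48 s, if anything falls off the work surface, if the arm or the gripper's body presses on something with over 40 N, if the wrist force passes 120 N, or if a joint passes its speed limit or range.

## Robot

A 7-joint arm with a two-finger parallel gripper is mounted at the origin on the work surface. World frame = base frame: x ahead of the robot, y to its left, z up, the work surface at z = 0. Lengths are in m, angles in rad, forces in N, time in s.
With the tool pointing down it reaches from about 0.425 to 1.025 m from the base axis. Payload 9.4 kg.
Tool frame: the origin (TCP) lies at the very end of the fingers, on their centre line; the grasp point (between the pads) lies 19 mm behind it; z points along the fingers, y is the line along which they close (so a half turn about z gives the same grasp; the last joint's range is limited). The gripper opens to 85 mm and grips with 20 to 120 N. Pads are 22 mm wide; open, the fingers measure 114 mm over their backs; the gripper's body (76 mm by 85 mm) begins 54 mm behind the grasp point. The pads swing forward as they close: fully open they stand 13 mm farther back than shut.
Start: joints at [-1.373, 0.599, -0.003, 1.599, 0.002, 0.943, -0.08], TCP at [0.197, 0.698, 0.231] pointing down, gripper open.
Joint ranges: [-2.57, 2.57], [-0.35, 1.97], [-1.29, 1.29], [0.11, 2.56], [-1.05, 4.19], [0.11, 1.86], [-2.63, 2.63]. Speed limits (rad/s): [2.22, 2.22, 3.01, 3.01, 3.14, 3.14, 3.14].

## Interface

Orientations are given as [roll, pitch, yaw] about the fixed x, y, z axes, in that order (R = Rz(yaw) Ry(pitch) Rx(roll)).
In Python, from bench import arm, eyes gives the robot as it stands.
- The arm moves only by the tool drive_tool, never from a script. Its argument "commands" is a list of rows, each a list of 7 numbers: the shift along the tool's x, y, z in m, then the turn, a rotation vector about the tool's x, y, z in degrees, then the closure in counts, from 0 (fully open) to 255 (shut). In form: [[x, y, z, wx, wy, wz, fingers], ...]. A call has 1 to 5 rows; each row is the pose to reach, as a shift and turn from the pose commanded when the call began, along the tool's axes at that moment; what a row does not reach only later rows make up. A row lasts 1/10 s, in which the tool goes at most 50 mm and 8.59 degrees, less where a joint would pass 70% of its speed; a pose out of reach is approached as far as the arm can. A call with a gripper value outside its range is refused whole. The fingers move at their own pace and stop on an object; "grip_force" is the grip in N (left out, the last holds). Time passes only in rows, so rows that repeat a pose let the fingers close. It gives the time, the measured TCP pose, the force, the opening and the grip force at its end, in the units of the state.
- arm.sense(): the state, without advancing time (a new reading comes with each control period).
- eyes.read_camera(name): name is "side" or "top"; returns (picture, depth): 480x640x3 uint8, red, green, blue; 480x640 float32, m along the optical axis (not along the pixel's ray), 0 where there is no reading.
- eyes.camera_model(name): a dict with "fx", "fy", "cx", "cy" (pixels), "extrinsics" (4x4, takes a point from world to camera coordinates). Camera axes: x right, y up, looking along -z (the intrinsics and any distortion apply to the point x, -y, -z); pixel columns grow to the right and rows downward; lengths in m; the calibration is good to about 2 mm. A picture is of the moment at which its call begins. camera_model takes no time and is no camera call.
- arm.finish_job(): hands the job in; it is judged then, once.
Trained networks look in the newest picture that a camera, given by its name, has taken for a name from the list of things; names that differ only in an ending like _2 or _b are one class to them, and where a whole thing is asked for, a point or a joint stands for the part that bears it (a point fixed in the world has none). Each returns a list of dicts, best first, with "confidence" (0 to 1); they miss things now and then, are a little off and sometimes report something else, mostly with a low value. They report only what shows in the picture. A call takes as long as a camera call.
- eyes.recognise(camera, label): "centre" ([column, row] in pixels, amid what is visible of it).
- eyes.spot_point(camera, label): "centre" ([column, row] in pixels: a listed point, or the origin of a listed thing).
The state is a dict: "time_s": time; "qpos": joint angles; "qvel": joint speeds; "joint_efforts": joint torques, N m; "tcp_pos": TCP position; "eef_rot": TCP orientation; "ft_force": force on the tool from outside, world axes, zero at the start; "moment": the same for the moment, N m; "gripper_width": opening from 0.0 (shut) to 1.0 (fully open); "gripper_force": force on a finger pad.
Only numpy, scipy, OpenCV 4.12 (cv2) and the standard library are available. Lean on these libraries where they do the work, as an engineer would, in place of code of your own. Each camera call takes 0.05 s, during which the arm holds its last target. There are 200 camera calls.

## Working session

There is one attempt and no reset: what is moved stays moved. The work goes in short steps, Python scripts to look and compute and a tool call to move; the robot and the scene stay as the last step left them, time stands still between calls to the robot, and variables do not carry over. Pictures are saved under pics/ and viewed, at most 10 in all, crops included, and the job is handed in when it is done.

Besides the shell and the picture viewer there is one more tool, called after "Request:" as a command line: name --pt "numbers of a row" for each row, then --argument value for the rest. drive_tool: Moves the arm, as the interface text tells. Its arguments: {"type":"object","properties":{"commands":{"type":"array","items":{"type":"array","items":{"type":"number"}}},"grip_force":{"type":"number"}},"required":["commands"]}

```bash
mkdir -p pics; cat > h.py <<'E'
import numpy as np, cv2
from bench import arm, eyes
def world(cam,d,px,r=2):
    m=eyes.camera_model(cam);u,v=px
    p=d[int(v)-r:int(v)+r+1,int(u)-r:int(u)+r+1];z=np.median(p[p>0])
    c=np.array([(u-m['cx'])/m['fx']*z,-(v-m['cy'])/m['fy']*z,-z,1])
    return (np.linalg.inv(m['extrinsics'])@c)[:3]
def cloud(cam,d):
    m=eyes.camera_model(cam);v,u=np.mgrid[:480,:640]
    c=np.stack([(u-m['cx'])/m['fx']*d,-(v-m['cy'])/m['fy']*d,-d,np.ones_like(d)],-1)
    w=(c@np.linalg.inv(m['extrinsics']).T)[...,:3]; w[d==0]=np.nan
    return w
E
python3 - <<'E'
from h import *
ims=[]
for c in ['top','side']:
    im,d=eyes.read_camera(c); np.save(f'{c}.npy',d); cv2.imwrite(f'pics/{c}0.png',im[...,::-1])
    print(c,{k:v for k,v in eyes.camera_model(c).items() if k!='extrinsics'})
    for l in ['left_front','right_front','unit','brush','scraper']:
        for f in (eyes.spot_point,eyes.recognise):
            for r in f(c,l)[:2]:
                try: print(c,l,f.__name__,np.round(r['centre']),round(r['confidence'],2),world(c,d,r['centre']).round(3))
                except Exception as e: print(c,l,r,e)
s=arm.sense();print(s['time_s'],s['tcp_pos'],s['eef_rot'],s['ft_force'])
E
```

```text
top {'fx': 587.1578473922673, 'fy': 587.1578473922673, 'cx': 314.3328590636326, 'cy': 238.2204615474759}
top left_front call [339. 290.] 0.82 [0.472 0.039 0.078]
top left_front call [346. 277.] 0.71 [0.511 0.018 0.015]
top right_front call [405. 291.] 0.95 [ 0.468 -0.123  0.096]
top right_front call [409. 193.] 0.41 [ 0.712 -0.142  0.109]
top unit call [374. 248.] 0.7 [ 0.59  -0.058  0.005]
top unit call [379. 220.] 0.72 [ 0.645 -0.065  0.105]
top brush call [407. 245.] 0.87 [ 0.589 -0.141  0.047]
top brush call [406. 262.] 0.85 [ 0.545 -0.136  0.051]
top scraper call [339. 238.] 0.68 [0.601 0.036 0.101]
top scraper call [339. 256.] 0.78 [0.565 0.036 0.028]
side {'fx': 476.1716154989003, 'fy': 476.1716154989003, 'cx': 314.7963044498627, 'cy': 240.07954348839}
side left_front call [276. 272.] 0.61 [0.476 0.047 0.079]
side left_front call [359. 322.] 0.53 [ 0.584 -0.144  0.016]
side left_front call [296. 268.] 0.77 [0.545 0.07  0.014]
side right_front call [311. 322.] 0.97 [ 0.467 -0.117  0.094]
side unit call [339. 300.] 0.94 [ 0.581 -0.069  0.016]
side unit call [426. 368.] 0.2 [ 0.644 -0.315  0.002]
side unit call [359. 287.] 0.91 [ 0.604 -0.11   0.104]
side brush call [360. 323.] 0.66 [ 0.585 -0.146  0.014]
side brush call [344. 322.] 0.83 [ 0.542 -0.139  0.049]
side scraper call [323. 271.] 0.75 [0.592 0.016 0.027]
side scraper call [309. 274.] 0.74 [0.561 0.03  0.025]
side scraper call [260. 199.] 0.62 [0.595 0.34  0.008]
1.1 [0.19673042 0.69779007 0.23126492] [-3.14156627e+00  7.12643965e-05  2.86685753e+00] [ 0.42228275  0.04116904 -0.12007276]
```

View pics/top0.png

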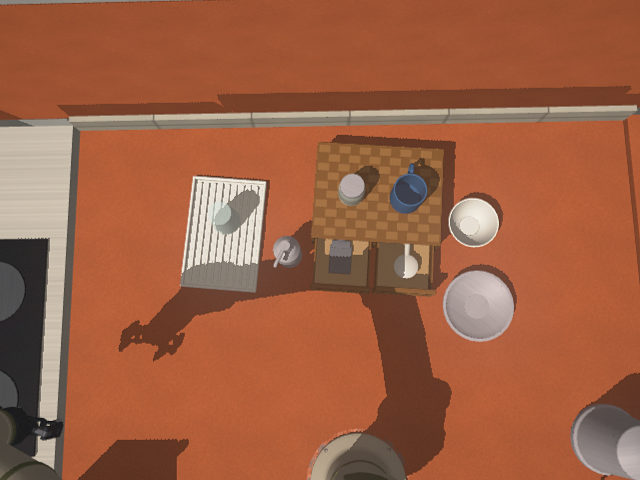

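View pics/side0.png

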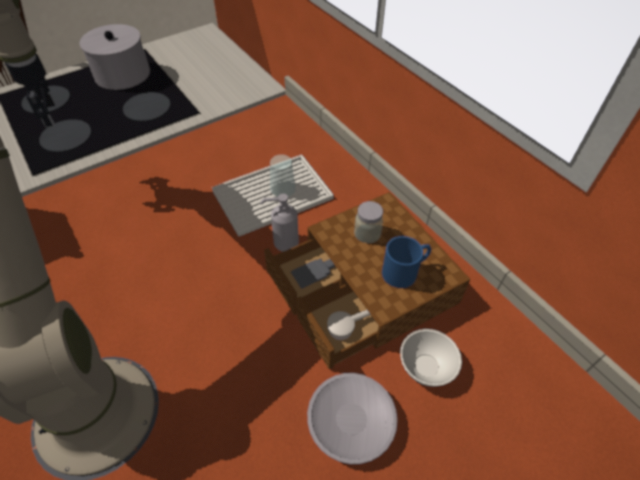

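Both views show the grey scraper in the left drawer (top ~340,260) and the white brush in the right one (top ~407,262). The unit is turned slightly, with the pump close to its left front and the pan lid at the right. Next I fit the unit's pose from depth.

```bash
python3 - <<'E'
from h import *
for c in ['top','side']:
    w=cloud(c,np.load(f'{c}.npy')).reshape(-1,3)
    b=(w[:,0]>.4)&(w[:,0]<1.0)&(w[:,1]>-.3)&(w[:,1]<.15)
    t=w[b&(w[:,2]>.099)&(w[:,2]<.111)]
    # main top
    r=cv2.minAreaRect(t[t[:,0]>.56][:,:2].astype(np.float32)); print(c,'top rect',r,len(t))
    print(np.round(cv2.boxPoints(r),3).tolist())
    p=w[b&(w[:,2]>.088)&(w[:,2]<.104)&(w[:,0]<.54)]
    for n,lo,hi in(('L',-.03,.12),('R',-.2,-.05)):
        q=p[(p[:,1]>lo)&(p[:,1]<hi)]
        if len(q)>5: print(n,len(q),q.min(0).round(3),q.max(0).round(3),np.median(q,0).round(3),np.polyfit(q[:,1],q[:,0],1).round(3))
    for n in ['soap_pump','pan_lid']:
        pass
E
```

```text
top top rect ((0.699019193649292, -0.0490710586309433), (0.35101041197776794, 0.28601452708244324), 85.46078491210938) 10298
[[0.5429999828338623, -0.21299999952316284], [0.828000009059906, -0.23499999940395355], [0.8550000190734863, 0.11500000208616257], [0.5699999928474426, 0.13699999451637268]]
L 289 [ 0.469 -0.028  0.088] [0.491 0.108 0.104] [0.48  0.041 0.097] [0.084 0.476]
R 317 [ 0.459 -0.198  0.088] [ 0.481 -0.05   0.104] [ 0.469 -0.126  0.097] [0.084 0.48 ]
side top rect ((0.6950801014900208, -0.042019158601760864), (0.36759042739868164, 0.2973826825618744), 85.3045883178711) 8783
[[0.5320000052452087, -0.21299999952316284], [0.828000009059906, -0.2370000034570694], [0.8579999804496765, 0.1289999932050705], [0.5619999766349792, 0.15299999713897705]]
L 292 [ 0.469 -0.03   0.088] [0.493 0.112 0.101] [0.48  0.038 0.096] [0.085 0.476]
R 406 [ 0.458 -0.199  0.088] [ 0.481 -0.05   0.101] [ 0.469 -0.13   0.096] [0.082 0.48 ]
```

```bash
cat >> h.py <<'E'
psi=np.radians(-4.8); ex=np.array([np.cos(psi),np.sin(psi)]); ey=np.array([-ex[1],ex[0]])
def meas(c,d):
    w=cloud(c,d).reshape(-1,3); a=w[:,:2]@ex; s=w[:,:2]@ey; z=w[:,2]
    t=(z>.101)&(z<.109)&(a>.4)&(a<1)&(s>-.3)&(s<.25)
    ya,yb=np.percentile(s[t&(a>.65)&(a<.8)],[.5,99.5]); ym=(ya+yb)/2
    o={'y':(ya,yb)}
    for n,k in(('L',1),('R',-1)):
        m=abs(s-ym-k*.08)<.06
        f=m&t
        h=np.histogram(a[f],bins=np.arange(.4,.95,.002))
        o[n+'face']=[round(float(x),3) for x,cn in zip(h[1],h[0]) if cn>4 and x>.52][:2]
        p=m&(z>.09)&(z<.102)&(a>.4)&(a<.555)
        o[n+'panel']=np.percentile(a[p],[3,50,97]).round(4),int(p.sum())
        back=m&(z>.101)&(z<.109)&(a>.7); o[n+'backmax']=np.percentile(a[back],99.5).round(3)
    return o
E
python3 - <<'E'
from h import *
for c in ['top','side']: print(c,meas(c,np.load(f'{c}.npy')))
E
```

```text
top {'y': (np.float64(-0.1637770165589405), np.float64(0.15481125232752171)), 'Lface': [0.592, 0.594], 'Lpanel': (array([0.4691, 0.4748, 0.4809]), 230), 'Lbackmax': np.float64(1.234), 'Rface': [0.592, 0.594], 'Rpanel': (array([0.4726, 0.4784, 0.4844]), 236), 'Rbackmax': np.float64(1.248)}
side {'y': (np.float64(-0.16468520905626827), np.float64(0.1548283151115351)), 'Lface': [0.592, 0.594], 'Lpanel': (array([0.4697, 0.4751, 0.4814]), 238), 'Lbackmax': np.float64(1.236), 'Rface': [0.592, 0.594], 'Rpanel': (array([0.4731, 0.4783, 0.4849]), 316), 'Rbackmax': np.float64(1.25)}
```

Request:
drive_tool --pt "-0.034 -0.035 0 0 0 -5 255" --pt "-0.068 -0.07 0 0 0 -10.9 255" --pt "-0.102 -0.105 0 0 0 -10.9 255" --pt "-0.136 -0.14 0 0 0 -10.9 255" --pt "-0.17 -0.175 0 0 0 -10.9 255" --grip_force 20

```text
time_s: 1.6
tcp_pos: [0.3137, 0.4815, 0.2315]
eef_rot: [3.141, 0.0, 3.057]
ft_force: [0.0, 0.6, 0.7]
gripper_width: 0.142
gripper_force: 0.0
```

```bash
cat > st.py <<'E'
from h import *
s=arm.sense(); p=s['tcp_pos']
print(s['time_s'],'a,s,z',(p[:2]@ex).round(4),(p[:2]@ey).round(4),p[2].round(4),'rot',np.degrees(s['eef_rot']).round(1),'f',np.round(s['ft_force'],1),s['gripper_width'],np.round(s['qpos'],2))
E
python3 st.py; python3 -c "
from h import *
w=cloud('top',np.load('top.npy')).reshape(-1,3);a=w[:,:2]@ex;s=w[:,:2]@ey
m=(w[:,2]>.12)&(a>.4)&(a<.75)&(s>.1)&(s<.25);print('pump',a[m].min(),a[m].max(),s[m].min(),s[m].max())"
```

```text
1.6 a,s,z 0.2723 0.506 0.2315 rot [180.    0.  175.2] f [0.  0.6 0.7] 0.1418708914998582 [-1.05  0.42 -0.06  1.95  0.04  0.78  0.36]
pump 0.5059653094291574 0.5875052849465684 0.18314480323744328 0.24479894969995067
```

Request:
drive_tool --pt "-0.02 -0.044 0 0 0 0 255" --pt "-0.04 -0.088 0 0 0 0 255" --pt "-0.06 -0.132 0 0 0 0 255" --pt "-0.08 -0.176 0 0 0 0 255" --pt "-0.1 -0.22 0 0 0 0 255"

```text
time_s: 2.1
tcp_pos: [0.3944, 0.2538, 0.2316]
eef_rot: [3.141, 0.001, 3.057]
ft_force: [1.3, -0.3, -0.3]
gripper_width: -0.002
gripper_force: 0.0
```

Request:
drive_tool --pt "-0.015 -0.044 0 0 0 0 255" --pt "-0.03 -0.088 0 0 0 0 255" --pt "-0.045 -0.132 0 0 0 0 255" --pt "-0.06 -0.176 0 0 0 0 255" --pt "-0.068 -0.216 0 0 0 0 255"

```text
time_s: 2.6
tcp_pos: [0.4444, 0.0324, 0.2317]
eef_rot: [3.141, 0.002, 3.056]
ft_force: [0.6, 0.3, 0.5]
gripper_width: 0.003
gripper_force: 0.0
```

```bash
python3 st.py
```

```text
2.6 a,s,z 0.4401 0.0695 0.2317 rot [1.800e+02 1.000e-01 1.751e+02] f [0.6 0.3 0.5] 0.0025232937160468176 [-0.22  0.27  0.03  2.22 -0.01  0.66  1.3 ]
```

Request:
drive_tool --pt "0.005 0 0.04 0 0 0 255" --pt "0.005 0 0.08 0 0 0 255" --pt "0.005 0 0.12 0 0 0 255" --pt "0.005 0 0.15 0 0 0 255" --pt "0.005 0 0.158 0 0 0 255"

```text
time_s: 3.1
tcp_pos: [0.4375, 0.0349, 0.071]
eef_rot: [-3.141, -0.004, 3.057]
ft_force: [0.3, 0.4, -0.1]
gripper_width: -0.003
gripper_force: 0.0
```

```bash
python3 st.py; python3 -c "
from h import *
im,d=eyes.read_camera('side');print(meas('side',d));cv2.imwrite('pics/s1.png',cv2.resize(im[180:400,180:440,::-1],None,fx=2.3,fy=2.3))"
```

```text
3.1 a,s,z 0.4331 0.0714 0.071 rot [-179.9   -0.2  175.2] f [ 0.3  0.4 -0.1] -0.0029829369106250925 [-0.21  0.56  0.01  2.37 -0.02  0.21  1.29]
{'y': (np.float64(-0.1647146036181828), np.float64(0.15399551453769392)), 'Lface': [0.592, 0.594], 'Lpanel': (array([0.4228, 0.4749, 0.4814]), 199), 'Lbackmax': np.float64(1.237), 'Rface': [0.592, 0.594], 'Rpanel': (array([0.4731, 0.4785, 0.485 ]), 310), 'Rbackmax': np.float64(1.251)}
```

View pics/s1.png

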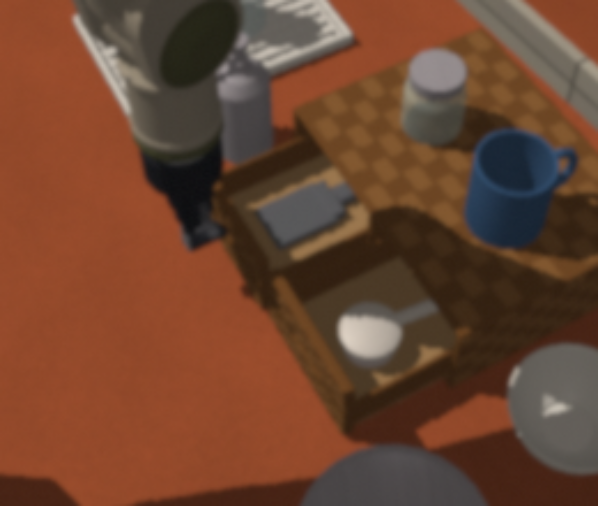

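Fingers stand clear in front of the left panel at crop ~(205,235). Now I push.

Request:
drive_tool --pt "-0.01 0 0 0 0 0 255" --pt "-0.02 0 0 0 0 0 255" --pt "-0.03 0 0 0 0 0 255" --pt "-0.04 0 0 0 0 0 255" --pt "-0.05 0 0 0 0 0 255"

```text
time_s: 3.65
tcp_pos: [0.4891, 0.0308, 0.074]
eef_rot: [3.141, 0.0, 3.057]
ft_force: [-2.5, 0.6, 2.4]
gripper_width: -0.002
gripper_force: 1.5
```

```bash
python3 st.py; python3 -c "
from h import *
im,d=eyes.read_camera('side');print(meas('side',d));im,d=eyes.read_camera('top');print(meas('top',d))"
```

```text
3.65 a,s,z 0.4848 0.0716 0.074 rot [180.    0.  175.2] f [-2.5  0.6  2.4] -0.0016448847989176273 [-0.18  0.58  0.    2.26 -0.01  0.3   1.32]
{'y': (np.float64(-0.16463709880739963), np.float64(0.1544954019284704)), 'Lface': [0.592, 0.594], 'Lpanel': (array([0.4725, 0.4977, 0.5055]), 87), 'Lbackmax': np.float64(1.237), 'Rface': [0.592, 0.594], 'Rpanel': (array([0.4731, 0.4785, 0.4852]), 307), 'Rbackmax': np.float64(1.25)}
{'y': (np.float64(-0.1635751724972583), np.float64(0.1551535934458913)), 'Lface': [0.592, 0.594], 'Lpanel': (array([0.4967, 0.5031, 0.5063]), 5), 'Lbackmax': np.float64(1.233), 'Rface': [0.592, 0.594], 'Rpanel': (array([0.4728, 0.4789, 0.4844]), 184), 'Rbackmax': np.float64(1.249)}
```

Request:
drive_tool --pt "-0.01 0 0 0 0 0 255" --pt "-0.02 0 0 0 0 0 255" --pt "-0.03 0 0 0 0 0 255" --pt "-0.04 0 0 0 0 0 255" --pt "-0.05 0 0 0 0 0 255"

```text
time_s: 4.25
tcp_pos: [0.539, 0.0265, 0.0733]
eef_rot: [-3.142, -0.0, 3.057]
ft_force: [-3.3, 0.1, 2.1]
gripper_width: 0.003
gripper_force: 1.5
```

Request:
drive_tool --pt "-0.008 0 0 0 0 0 255" --pt "-0.016 0 0 0 0 0 255" --pt "-0.024 0 0 0 0 0 255" --pt "-0.029 0 0 0 0 0 255" --pt "-0.034 0 0 0 0 0 255"

```text
time_s: 4.75
tcp_pos: [0.5724, 0.0238, 0.0733]
eef_rot: [3.142, 0.0, 3.057]
ft_force: [-3.1, 0.8, 1.8]
gripper_width: 0.003
gripper_force: 1.4
```

```bash
python3 st.py
```

```text
4.75 a,s,z 0.5684 0.0716 0.0733 rot [180.    0.  175.2] f [-3.1  0.8  1.8] 0.0027526029869509067 [-0.14  0.64  0.    2.07 -0.    0.43  1.35]
```

Not at the stop yet; small steps until the force rises.

Request:
drive_tool --pt "-0.002 0 0 0 0 0 255" --pt "-0.004 0 0 0 0 0 255" --pt "-0.006 0 0 0 0 0 255"

```text
time_s: 5.05
tcp_pos: [0.5763, 0.0234, 0.0732]
eef_rot: [-3.141, -0.003, 3.057]
ft_force: [-11.5, 2.5, 7.5]
gripper_width: -0.002
gripper_force: 5.5
```

Request:
drive_tool --pt "-0.003 0 0 0 0 0 255" --pt "-0.003 0 0 0 0 0 255"

```text
time_s: 5.25
tcp_pos: [0.5763, 0.0233, 0.0729]
eef_rot: [-3.141, -0.009, 3.058]
ft_force: [-14.4, 2.8, 9.9]
gripper_width: -0.003
gripper_force: 7.4
```

Request:
drive_tool --pt "0.02 0 0 0 0 0 255" --pt "0.05 0 0 0 0 0 255" --pt "0.09 0 0 0 0 0 255" --pt "0.13 0 0 0 0 0 255" --pt "0.147 0 0 0 0 0 255"

```text
time_s: 5.75
tcp_pos: [0.4312, 0.0351, 0.0736]
eef_rot: [-3.141, -0.002, 3.057]
ft_force: [0.8, 0.0, -0.6]
gripper_width: -0.003
gripper_force: 0.0
```

```bash
python3 st.py; python3 -c "
from h import *
im,d=eyes.read_camera('side');w=cloud('side',d).reshape(-1,3);a=w[:,:2]@ex;s=w[:,:2]@ey
m=(abs(s-.075)<.06)&(w[:,2]>.085)&(w[:,2]<.1)&(a>.5)&(a<.62);print(np.percentile(a[m],[3,50,97]))
cv2.imwrite('pics/s2.png',cv2.resize(im[180:400,180:440,::-1],None,fx=2.3,fy=2.3))"
```

```text
5.75 a,s,z 0.4267 0.0711 0.0736 rot [-1.800e+02 -1.000e-01  1.752e+02] f [ 0.8  0.  -0.6] -0.0031141536954281132 [-0.22  0.55  0.01  2.39 -0.01  0.2   1.29]
[0.58119257 0.58570462 0.59489663]
```

View pics/s2.png

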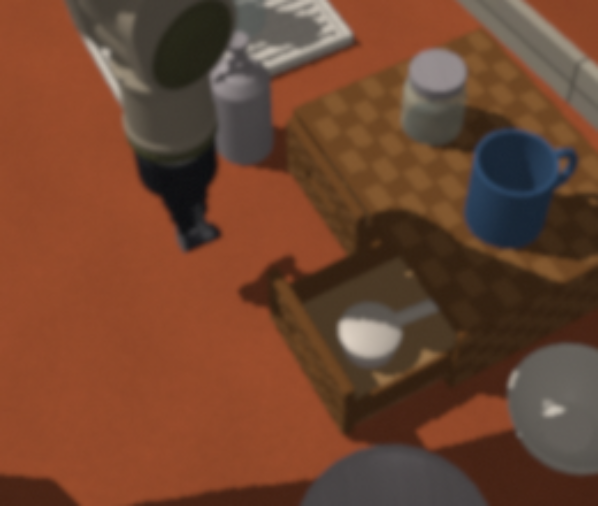

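Left drawer is shut flush, pump in place. Now across to the right drawer.

Request:
drive_tool --pt "-0.003 -0.04 0 0 0 0 255" --pt "-0.005 -0.08 0 0 0 0 255" --pt "-0.005 -0.12 0 0 0 0 255" --pt "-0.005 -0.15 0 0 0 0 255" --pt "-0.005 -0.15 0 0 0 0 255"

```text
time_s: 6.3
tcp_pos: [0.4274, -0.1192, 0.0735]
eef_rot: [-3.14, 0.002, 3.05]
ft_force: [-0.7, 0.3, 0.4]
gripper_width: -0.001
gripper_force: 0.0
```

Request:
drive_tool --pt "-0.012 0 0 0 0 0 255" --pt "-0.022 0 0 0 0 0 255" --pt "-0.032 0 0 0 0 0 255" --pt "-0.042 0 0 0 0 0 255" --pt "-0.052 0 0 0 0 0 255"

```text
time_s: 6.8
tcp_pos: [0.4791, -0.1178, 0.0732]
eef_rot: [3.141, -0.001, 3.059]
ft_force: [-2.9, 1.9, 1.4]
gripper_width: 0.004
gripper_force: 1.5
```

```bash
python3 st.py
```

```text
6.8 a,s,z 0.4873 -0.0773 0.0732 rot [ 1.800e+02 -1.000e-01  1.753e+02] f [-2.9  1.9  1.4] 0.0035889194507925655 [ 0.16  0.59 -0.05  2.25  0.09  0.31  1.52]
```

Request:
drive_tool --pt "-0.01 0 0 0 0 0 255" --pt "-0.02 0 0 0 0 0 255" --pt "-0.03 0 0 0 0 0 255" --pt "-0.038 0 0 0 0 0 255" --pt "-0.044 0 0 0 0 0 255"

```text
time_s: 7.3
tcp_pos: [0.5233, -0.1227, 0.0733]
eef_rot: [3.142, 0.0, 3.057]
ft_force: [-2.7, 2.3, 0.0]
gripper_width: 0.001
gripper_force: 1.4
```

```bash
cat > pr.py <<'E'
from h import *
for c in('side','top'):
    im,d=eyes.read_camera(c);w=cloud(c,d).reshape(-1,3);a=w[:,:2]@ex;s=w[:,:2]@ey
    for y0 in(.075,-.085):
        m=(abs(s-y0)<.065)&(abs(s-y0)>.03)&(w[:,2]>.088)&(w[:,2]<.1)&(a>.5)&(a<.62);print(c,y0,np.percentile(a[m],[3,50,97]).round(4),m.sum())
    cv2.imwrite(f'pics/{c}_now.png',im[...,::-1])
E
python3 st.py; python3 pr.py
```

```text
7.3 a,s,z 0.5318 -0.0785 0.0733 rot [180.    0.  175.2] f [-2.7  2.3  0. ] 0.0014774971872744084 [ 0.16  0.62 -0.05  2.15  0.09  0.38  1.52]
side 0.075 [0.581  0.5858 0.5937] 62
side -0.085 [0.5406 0.5458 0.5965] 101
top 0.075 [0.5806 0.5877 0.6163] 135
top -0.085 [0.5456 0.5754 0.6167] 30
```

Request:
drive_tool --pt "-0.004 0 0 0 0 0 255" --pt "-0.007 0 0 0 0 0 255" --pt "-0.01 0 0 0 0 0 255" --pt "-0.01 0 0 0 0 0 255"

```text
time_s: 7.8
tcp_pos: [0.533, -0.1238, 0.0734]
eef_rot: [-3.141, 0.001, 3.057]
ft_force: [-0.1, -0.5, -0.3]
gripper_width: -0.003
gripper_force: 0.4
```

Request:
drive_tool --pt "0.01 0 0 0 0 0 255" --pt "0.03 0 0 0 0 0 255" --pt "0.06 0 0 0 0 0 255" --pt "0.09 0 0 0 0 0 255" --pt "0.1 0 0 0 0 0 255"

```text
time_s: 8.3
tcp_pos: [0.429, -0.1148, 0.0735]
eef_rot: [-3.142, -0.002, 3.057]
ft_force: [0.2, -0.4, -0.6]
gripper_width: 0.002
gripper_force: 0.0
```

```bash
python3 st.py; python3 pr.py
```

```text
8.3 a,s,z 0.4371 -0.0785 0.0735 rot [-1.800e+02 -1.000e-01  1.751e+02] f [ 0.2 -0.4 -0.6] 0.002468552921320298 [ 0.16  0.56 -0.04  2.36  0.1   0.23  1.52]
side 0.075 [0.5814 0.5868 0.5952] 78
side -0.085 [0.55   0.5557 0.5949] 192
top 0.075 [0.5805 0.5881 0.6124] 148
top -0.085 [0.5497 0.5567 0.6166] 145
```

View pics/side_now.png

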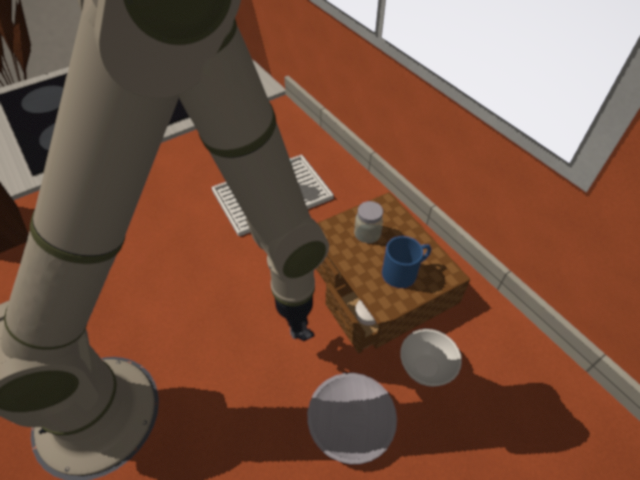

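The picture shows the right drawer slightly open with the brush head in it (~365,312). It measures about 31 mm open, the left drawer is flush, and the fingers (~300,332) are clear of everything.

```bash
python3 -c "
from bench import arm
print(arm.finish_job())"
```

```text
the job is handed in; nothing more can be done
None
```

I pushed the left drawer, with the scraper in it, fully shut and left the right drawer, with the brush in it, about 31 mm open by camera depth; nothing else on the counter was touched, and the job is handed in (no verdict came back).

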